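# Unstack the filter parts into their drip trays

### The arm

A 6-joint arm with a two-finger parallel gripper is mounted at the origin on the work surface. World frame = base frame: x ahead of the robot, y to its left, z up, the work surface at z = 0. Lengths are in m, angles in rad, forces in N, time in s.
With the tool pointing down it reaches from about 0.35 to 0.925 m from the base axis. Payload 6.4 kg.
Tool frame: the origin (TCP) lies midway between the tips of the shut fingers; the grasp point (between the pads) lies 19 mm behind it (env.hold_point_z is the z of the grasp point in the tool frame, in m); z points along the fingers, y is the direction in which the jaws open and shut (so a half turn about z gives the same grasp; the last joint's range is limited). The gripper opens to 85 mm and grips with 20 to 120 N. Pads are 22 mm wide; open, the fingers measure 114 mm over their backs; the gripper's body (76 mm by 85 mm) begins 54 mm behind the grasp point. The pads swing forward as they close: fully open they stand 13 mm farther back than shut.
Start: joints at [-1.308, 0.245, 1.558, -0, 1.339, -0.174], TCP at [0.275, -0.589, 0.231] pointing down, gripper open.
Joint ranges: [-3.13, 3.13], [-1.02, 2.26], [0.13, 2.54], [-0.95, 4.09], [0.21, 2.88], [-2.74, 2.74]. Speed limits (rad/s): [2.57, 2.57, 3.14, 3.14, 3.14, 3.14].

### API

Orientations are given as [roll, pitch, yaw] about the fixed x, y, z axes, in that order (R = Rz(yaw) Ry(pitch) Rx(roll)).
In Python, from station import env gives the robot as it stands.
- The arm moves only by the tool move_arm, never from a script. Its argument "steps" is one flat list of numbers, 7 for each row, row after row: the closure in counts, from 0 (fully open) to 255 (shut), then the shift along the world's x, y, z in units of 30 mm (1.0 is 30 mm), then the turn, a rotation vector about the world's x, y, z in units of 5 degrees (1.0 is 5 degrees). In form: [grip, tx, ty, tz, ax, ay, az, grip, tx, ty, tz, ax, ay, az, ...]. A call has exactly 10 rows; each row shifts and turns the pose as measured when the row begins; what a row does not reach is not made up. A row lasts 1/12 s, in which the tool goes at most 41.7 mm and 7.16 degrees, less where a joint would pass 70% of its speed; a pose out of reach is approached as far as the arm can. A call is refused whole if a number of a shift passes 1 or a number of a turn 1, either way. A call with a gripper value outside its range is refused whole. The fingers move at their own pace and stop on an object; the grip force is fixed at half the most. Time passes only in rows, so rows that do not move let the fingers close, or fill a call up. It gives the time, the measured TCP pose, the force and the opening at its end, in the units of the state.
- env.get_obs(): the state, without advancing time (a new reading comes with each control period).
- env.snapshot(name): name is "scene" or "top" or "wrist"; returns (picture, depth): 384x512x3 uint8, red, green, blue; 384x512 float32, m along the optical axis (not along the pixel's ray), 0 where there is no reading.
- env.camera_model(name): a dict with "fx", "fy", "cx", "cy" (pixels), "cam_to_world" (4x4, takes a point from camera to world coordinates); the wrist camera has in their place "hand_eye" (4x4, takes a point from camera to tool coordinates, whose origin is the TCP and whose axes are the flange's). Camera axes: x right, y down, z forward; pixel columns grow to the right and rows downward; lengths in m; the calibration is good to about 2 mm. A picture is of the moment at which its call begins: read the wrist's pose just before it. camera_model takes no time and is no camera call.
- env.hand_in(): hands the job in, once; it reports no verdict.
The state is a dict: "clock": time; "q": joint angles; "joint_vel": joint speeds; "joint_torque": joint torques, N m; "tool_pos": TCP position; "orientation": TCP orientation; "force": force on the tool from outside, world axes, zero at the start; "moment": the same for the moment, N m; "width": finger opening in m.
Only numpy, scipy, OpenCV 4.12 (cv2) and the standard library are available. Lean on these libraries where they do the work, as an engineer would, in place of code of your own. Each camera call takes 0.05 s, during which the arm holds its last target.

### The job

The filter parts taken out of the water dispenser stand in two piles of two. Take the piles apart and set every part upright and flat inside the drip tray that matches its outline and size: the large round cartridge, the square cassette, the small round cap and the oblong valve block, each in its own tray. Set them down gently without dropping or knocking any off, and leave the metal cup and the standing spare filter where they are.

Things in the scene. Friction and masses are not known exactly. Their poses are not given: they have to be found in the camera images.
- cartridge: Large round filter cartridge: upright white plastic cylinder, diameter 60 mm, height 45 mm, flat top, two thin grey bands round its side, about 0.14 kg. Loose. Origin: centre of its underside, z up. At the start it stands on the worktop (underside at z = 0) as the bottom of one of the two piles, with either the cap or the valve block on top of it.
- cassette: Square filter cassette: upright white plastic block 56 x 56 mm, height 45 mm, flat top, thin grey slots on its top and two of its sides, about 0.16 kg. Loose. Origin: centre of its underside, z up. x and y are along its square sides. At the start it stands on the worktop (underside at z = 0) as the bottom of one of the two piles, with either the cap or the valve block on top of it.
- cap: Small round screw cap: upright white plastic cylinder, diameter 38 mm (40 mm over its fine ribs), height 40 mm, about 0.05 kg. Loose. Origin: centre of its underside, z up. At the start it stands on top of either the cartridge or the cassette (underside 45 mm above the worktop), within about 4 mm of its centre.
- valve_block: Oblong valve block: white plastic, 70 mm long (its x axis), 26 mm wide (its y axis), 40 mm high, three dark round ports in a row on its top, about 0.11 kg. Loose. Origin: centre of its underside, z up. At the start it stands on top of either the cartridge or the cassette (underside 45 mm above the worktop), within about 4 mm of its centre.
- large_round_tray: Large round drip tray, inside diameter 80 mm, outside 86 mm; the place of the large round cartridge. Fixed to the worktop, mint-green plastic. Floor 4 mm thick, rim 3 mm thick whose top is 10 mm above the worktop. Origin: centre of its underside, at worktop height (z = 0), z up.
- square_tray: Square drip tray, inside 72 x 72 mm, outside 78 x 78 mm, sides along its x and y axes; the place of the square cassette. Fixed to the worktop, mint-green plastic. Floor 4 mm thick, rim 3 mm thick whose top is 10 mm above the worktop. Origin: centre of its underside, at worktop height (z = 0), z up.
- small_round_tray: Small round drip tray, inside diameter 58 mm, outside 64 mm; the place of the small round cap. Fixed to the worktop, mint-green plastic. Floor 4 mm thick, rim 3 mm thick whose top is 10 mm above the worktop. Origin: centre of its underside, at worktop height (z = 0), z up.
- oblong_tray: Oblong drip tray, inside 86 mm (its x axis) x 42 mm (its y axis), outside 92 x 48 mm; the place of the oblong valve block. Fixed to the worktop, mint-green plastic. Floor 4 mm thick, rim 3 mm thick whose top is 10 mm above the worktop. Origin: centre of its underside, at worktop height (z = 0), z up.
- cup: Bystander, loose: metal drinking cup, open at the top, rim diameter 68 mm, height 80 mm. Origin: centre of its underside.
- spare_filter: Bystander, loose: spare white inline filter standing upright, diameter 53 mm, height 110 mm with a narrower neck. Origin: centre of its underside.
There are look-alikes about, which are no part of the job. Leave any blue look-alike of the cap alone.

How it is judged:
By the outcome, as a careful person would: the job done as asked, in the order asked, and still so for the second after the job is handed in, with the robot touching nothing.
It also fails if it takes over 107 s, if anything falls off the work surface, if the arm or the gripper's body presses on something with over 40 N, if the wrist force passes 120 N, or if a joint passes its speed limit or range.

## Working session

There is one attempt and no reset: what is moved stays moved. The work goes in short steps, Python scripts to look and compute and a tool call to move; the robot and the scene stay as the last step left them, time stands still between calls to the robot, and variables do not carry over. Pictures are saved under pics/ and viewed, and the job is handed in when it is done.

Besides the shell and the picture viewer there is one more tool, called after "Call:" as name(argument=value, ...) on one line, values as JSON. move_arm: Moves the arm, as the interface text tells. Its arguments: {"type":"object","properties":{"steps":{"type":"array"}},"required":["steps"]}

```bash
mkdir -p pics; ls; python3 - <<'E'
from station import env
import cv2,numpy as np
o=env.get_obs()
print({k:np.round(v,4) for k,v in o.items()}, env.hold_point_z)
for n in ["scene","top"]:
    p,d=env.snapshot(n)
    cv2.imwrite(f"pics/{n}0.png",p[:,:,::-1]); np.savez(f"{n}0.npz",p=p,d=d)
    m=env.camera_model(n); print(n,m)
print(env.camera_model("wrist"))
E
```

```text
pics
{'clock': np.float64(0.0), 'q': array([-1.3081,  0.2458,  1.5591,  0.    ,  1.3387, -0.1741]), 'joint_vel': array([-0.0002,  0.0006, -0.0012, -0.0003,  0.0001, -0.0026]), 'joint_torque': array([ 8.00000e-04, -4.29510e+01, -3.26128e+01, -1.00000e-04,
        5.30000e-03, -0.00000e+00]), 'tool_pos': array([ 0.2748, -0.5884,  0.2302]), 'orientation': array([-3.1396e+00, -4.0000e-04,  4.3680e-01]), 'force': array([0.1776, 0.3375, 0.1026]), 'moment': array([-0.0367, -0.001 ,  0.0436]), 'width': np.float64(0.0855)} -0.0187
scene {'fx': 453.0910082840333, 'fy': 453.0910082840333, 'cx': 258.50335064523904, 'cy': 188.6953753008745, 'cam_to_world': array([[-0.51912408,  0.69469565, -0.49790376,  1.11831124],
       [ 0.85466966,  0.4267449 , -0.2956832 ,  0.3119067 ],
       [ 0.00706806, -0.5790395 , -0.81526885,  0.93517463],
       [ 0.        ,  0.        ,  0.        ,  1.        ]])}
top {'fx': 489.76408066189254, 'fy': 489.76408066189254, 'cx': 259.01936029300964, 'cy': 185.49530444554492, 'cam_to_world': array([[ 0.00845005, -0.98795854,  0.15448793,  0.37502702],
       [-0.99963075, -0.01233586, -0.02421149,  0.02311787],
       [ 0.02582569, -0.1542263 , -0.98769797,  1.22368329],
       [ 0.        ,  0.        ,  0.        ,  1.        ]])}
{'fx': 275.8398112197381, 'fy': 275.8398112197381, 'cx': 253.92016315679464, 'cy': 190.22989205689666, 'hand_eye': array([[-1.13702358e-03, -9.46612517e-01, -3.22371601e-01,
         8.44245483e-02],
       [ 9.99999257e-01, -1.21825890e-03,  5.02413709e-05,
         6.69562085e-04],
       [-4.40291184e-04, -3.22371304e-01,  9.46613199e-01,
        -1.42443471e-01],
       [ 0.00000000e+00,  0.00000000e+00,  0.00000000e+00,
         1.00000000e+00]])}
```

View pics/scene0.png

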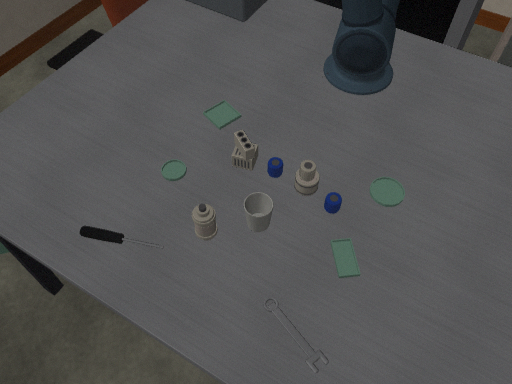

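View pics/top0.png

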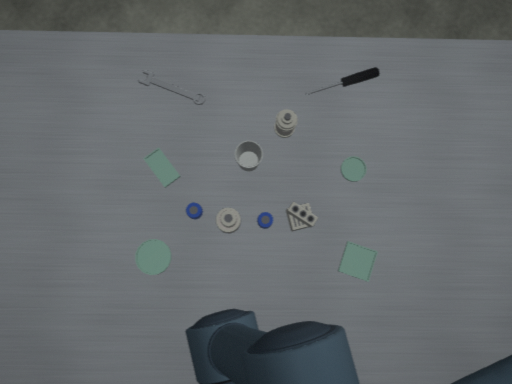

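Scene view: the valve block is on the cassette at (245,150) and the cap on the cartridge at (307,175). The trays are square (222,115), small round (174,170), large round (387,191) and oblong (345,258). The cup is at (258,210), the spare filter at (205,220), and there are blue look-alikes at (275,167) and (333,203). Next I'll measure these with masks and check a close crop.

```bash
cat > h.py <<'E'
import numpy as np,cv2
from station import env
def ray(m,u,v,T=None):
    T=np.array(m["cam_to_world"]) if T is None else T
    d=T[:3,:3]@np.array([(u-m["cx"])/m["fx"],(v-m["cy"])/m["fy"],1.0]); return T[:3,3],d
def onplane(m,uv,z,T=None):
    out=[]
    for u,v in np.atleast_2d(uv):
        o,d=ray(m,u,v,T); out.append(o+d*(z-o[2])/d[2])
    return np.array(out)
def cloud(m,d,T=None):
    T=np.array(m["cam_to_world"]) if T is None else T
    h,w=d.shape; u,v=np.meshgrid(np.arange(w),np.arange(h))
    c=np.stack([(u-m["cx"])/m["fx"]*d,(v-m["cy"])/m["fy"]*d,d],-1)
    return c@T[:3,:3].T+T[:3,3]
def rot(rpy):
    from scipy.spatial.transform import Rotation as R
    return R.from_euler('xyz',rpy).as_matrix()
def wristT(o,m):
    T=np.eye(4);T[:3,:3]=rot(o["orientation"]);T[:3,3]=o["tool_pos"]
    return T@np.array(m["hand_eye"])
E
python3 - <<'E'
from h import *
for n in ["top","scene"]:
    z=np.load(f"{n}0.npz");p,d=z["p"],z["d"];m=env.camera_model(n)
    hsv=cv2.cvtColor(p,cv2.COLOR_RGB2HSV)
    mk=cv2.inRange(hsv,(60,45,60),(90,255,255))
    cs,_=cv2.findContours(mk,cv2.RETR_EXTERNAL,cv2.CHAIN_APPROX_NONE)
    P=cloud(m,d)
    for c in cs:
        if cv2.contourArea(c)<100: continue
        w=onplane(m,c[:,0,:],0.008)[:,:2].astype(np.float32)
        (a,b),s,ang=cv2.minAreaRect(w*1000)
        mm=np.zeros_like(mk);cv2.drawContours(mm,[c],-1,1,-1)
        print(n,"tray px",c[:,0].mean(0).round(),"ctr mm",round(a,1),round(b,1),np.round(s,1),round(ang,1),"z",np.median(P[mm>0][:,2]).round(4))
    # objects by height
    H=P[:,:,2];ok=(d>0)&(P[:,:,0]>0.35)
    for lo,hi in [(0.015,0.05),(0.038,0.05),(0.07,0.095),(0.095,.13)]:
        mk2=((H>lo)&(H<hi)&ok).astype(np.uint8)
        k,lab,st,ce=cv2.connectedComponentsWithStats(mk2)
        for i in range(1,k):
            if st[i,4]<40: continue
            q=P[lab==i]
            r=cv2.minAreaRect((q[:,:2]*1000).astype(np.float32))
            print(n,lo,"px",ce[i].round(),st[i,4],"mean",(q.mean(0)*1000).round(1),"rect",np.round(r[0],1),np.round(r[1],1),round(r[2],1),"col",p[lab==i].mean(0).round())
p=np.load("top0.npz")["p"];a=cv2.resize(p[185:250,180:330],None,fx=5,fy=5,interpolation=cv2.INTER_CUBIC)
cv2.imwrite("pics/topcrop.png",a[:,:,::-1])
p=np.load("scene0.npz")["p"];a=cv2.resize(p[120:220,220:350],None,fx=5,fy=5,interpolation=cv2.INTER_CUBIC)
cv2.imwrite("pics/scenecrop.png",a[:,:,::-1])
E
```

```text
top tray px [358. 261.] ctr mm 380.3 -251.1 [77.2 77.3] 71.2 z 0.0041
top tray px [153. 257.] ctr mm 386.5 250.9 [84.6 82.7] 2.7 z 0.0043
top tray px [353. 169.] ctr mm 612.0 -245.1 [59.5 61.6] 0.7 z 0.004
top tray px [161. 167.] ctr mm 608.8 239.8 [91.4 45.7] 37.8 z 0.0043
top 0.015 px [361.  76.] 349 mean [ 852.9 -267.8   22.3] rect [ 852.1 -265.9] [ 26.4 104.3] 19.8 col [29. 30. 32.]
top 0.015 px [283. 132.] 97 mean [699.3 -65.   28. ] rect [704.6 -67.5] [52.4 28.7] 75.3 col [92. 92. 89.]
top 0.015 px [249. 151.] 117 mean [648.5  18.5  33.2] rect [641.1  19.5] [54.5 36.4] 89.1 col [80. 83. 83.]
top 0.015 px [194. 210.] 212 mean [497.6 150.6  38.7] rect [498.1 151. ] [36.6 37.5] 64.8 col [ 57.  71. 110.]
top 0.015 px [307. 207.] 55 mean [ 509.3 -122.1   44.3] rect [ 510.9 -123. ] [31.5 15.9] 58.3 col [129. 130. 125.]
top 0.015 px [228. 221.] 273 mean [472.1  68.5  43.9] rect [474.9  68.4] [57.9 58.2] 1.0 col [129. 129. 124.]
top 0.015 px [265. 220.] 205 mean [476.7 -21.7  39.3] rect [477.2 -22.4] [38.  36.5] 0.9 col [ 60.  74. 112.]
top 0.015 px [296. 223.] 180 mean [469.  -96.3  4
[... 2977 characters left out ...]
4] [19.  55.5] 33.3 col [78. 78. 75.]
scene 0.038 px [206. 229.] 58 mean [731.9 -55.4  43.9] rect [728.2 -56.9] [22.  47.6] 49.2 col [81. 76. 71.]
scene 0.07 px [244. 142.] 293 mean [ 494.8 -102.4   83.3] rect [ 491.1 -105.3] [72.1 26.7] 57.3 col [89. 86. 80.]
scene 0.07 px [308. 167.] 210 mean [482.5  69.8  83.1] rect [479.7  69.4] [36.7 37.5] 61.2 col [97. 93. 86.]
scene 0.07 px [258. 204.] 220 mean [631.2  21.7  77.2] rect [632.8  22.9] [69.3 63.8] 31.9 col [98. 97. 93.]
scene 0.07 px [204. 217.] 304 mean [726.3 -60.3  84.4] rect [721.3 -65.4] [47.9 51.5] 36.6 col [103.  99.  90.]
scene 0.095 px [202. 209.] 124 mean [721.3 -65.8 103.4] rect [720.1 -68. ] [26.1 26.5] 33.8 col [86. 84. 78.]
```

View pics/topcrop.png

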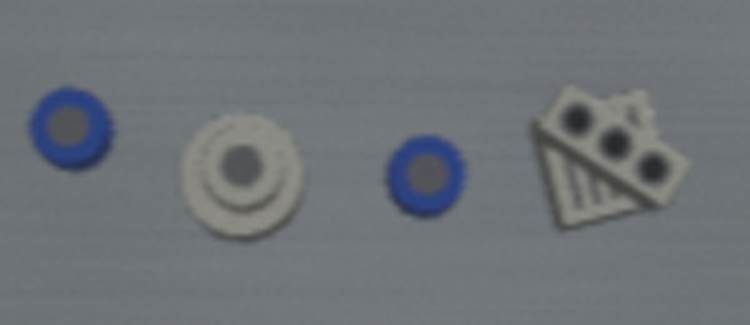

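View pics/scenecrop.png

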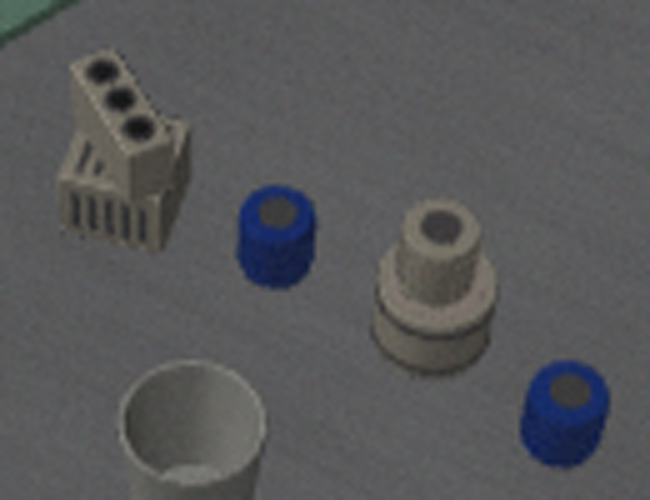

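List of what could be taken for the parts (top-view pixels):
- **Cap:** the white one on the cartridge at (229,218). The blue ones at (194,211) and (265,220) are look-alikes and stay put.
- **Valve block:** (303,214), with three dark ports, on the slotted cassette.
- **Cartridge:** (228,221), not the spare filter at (287,120).

The crop confirms these choices. I'll start with the valve block.

Call:
move_arm(steps=[0,0.36,0.8,0,0,0,0.33,0,0.36,0.8,0,0,0,0.33,0,0.36,0.8,0,0,0,0.33,0,0.36,0.8,0,0,0,0.33,0,0.36,0.8,0,0,0,0.33,0,0.36,0.8,0,0,0,0.33,0,0.36,0.8,0,0,0,0.33,0,0.36,0.8,0,0,0,0.33,0,0.36,0.8,0,0,0,0.33,0,0.36,0.8,0,0,0,0.33])

```text
clock: 0.93
tool_pos: [0.3816, -0.3391, 0.224]
orientation: [-3.131, -0.001, 0.73]
force: [0.2, 0.0, -1.1]
width: 0.0854
```

Call:
move_arm(steps=[0,0.36,0.78,0.05,0,0,0.31,0,0.36,0.78,0.05,0,0,0.31,0,0.36,0.78,0.05,0,0,0.31,0,0.36,0.78,0.05,0,0,0.31,0,0.36,0.78,0.05,0,0,0.31,0,0.36,0.78,0.05,0,0,0.31,0,0.36,0.78,0,0,0,0.31,0,0.36,0.78,0,0,0,0.31,0,0.36,0.78,0,0,0,0.31,0,0.36,0.7,0,0,0,0.31])

```text
clock: 1.77
tool_pos: [0.4906, -0.0923, 0.2293]
orientation: [-3.124, -0.001, 1.013]
force: [0.6, -0.1, 0.7]
width: 0.0854
```

```bash
cat > look.py <<'E'
import sys
from h import *
tag=sys.argv[1]
o=env.get_obs();p,d=env.snapshot("wrist");m=env.camera_model("wrist");T=wristT(o,m)
cv2.imwrite(f"pics/{tag}.png",p[:,:,::-1]);np.savez(f"{tag}.npz",p=p,d=d,T=T)
print("tcp",o["tool_pos"].round(4),o["orientation"].round(4),"F",o["force"].round(2),"w",round(float(o["width"]),4),"t",round(float(o["clock"]),2))
P=cloud(m,d,T);H=P[:,:,2];ok=(d>0.12)
for lo,hi in [(0.041,0.053),(0.078,0.092)]:
    mk=((H>lo)&(H<hi)&ok).astype(np.uint8)
    k,lab,st,ce=cv2.connectedComponentsWithStats(mk)
    for i in range(1,k):
        if st[i,4]<200: continue
        q=P[lab==i];r=cv2.minAreaRect((q[:,:2]*1000).astype(np.float32))
        print("z",np.median(q[:,2]).round(4),"px",ce[i].round(),st[i,4],"rect",np.round(r[0],1),np.round(r[1],1),round(r[2],1),"col",p[lab==i].mean(0).round())
hsv=cv2.cvtColor(p,cv2.COLOR_RGB2HSV);mk=cv2.inRange(hsv,(60,45,60),(90,255,255))
cs,_=cv2.findContours(mk,cv2.RETR_EXTERNAL,cv2.CHAIN_APPROX_NONE)
for c in cs:
    if cv2.contourArea(c)<400: continue
    w=onplane(m,c[:,0,:],0.01,T)[:,:2].astype(np.float32);r=cv2.minAreaRect(w*1000)
    print("tray px",c[:,0].mean(0).round(),np.round(r[0],1),np.round(r[1],1),round(r[2],1))
E
python3 look.py w1
```

```text
tcp [ 0.4906 -0.0923  0.2293] [-3.1244e+00 -1.5000e-03  1.0134e+00] F [ 0.63 -0.1   0.67] w 0.0854 t 1.77
z 0.0472 px [411.  45.] 284 rect [704.5 -66.7] [47.6 20.7] 76.4 col [80. 75. 71.]
z 0.0449 px [177.  53.] 1037 rect [480.6  65.1] [59.1 50.6] 37.3 col [164. 157. 148.]
z 0.045 px [243. 179.] 492 rect [466.6 -93.2] [54.3 26.4] 57.7 col [149. 145. 136.]
z 0.0449 px [280. 180.] 302 rect [ 503.5 -117. ] [30.3 28.2] 14.5 col [158. 154. 144.]
z 0.0797 px [321.  22.] 375 rect [622.3   4.6] [29.2 65.5] 57.4 col [130. 130. 129.]
z 0.0872 px [445.  34.] 1915 rect [716.3 -69.4] [52.5 48.9] 71.5 col [138. 134. 125.]
z 0.0849 px [156.  47.] 1454 rect [478.8  65.8] [37.4 37.7] 6.8 col [145. 140. 132.]
z 0.0851 px [262. 188.] 1412 rect [ 490.7 -107.4] [69.5 25.1] 57.9 col [129. 125. 118.]
tray px [251. 279.] [ 385.4 -247. ] [80.2 77.2] 71.3
tray px [388. 205.] [ 615.6 -241. ] [61.6 63.6] 4.6
```

View pics/w1.png

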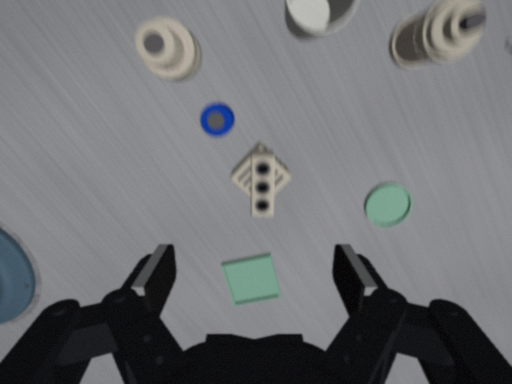

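Call:
move_arm(steps=[0,0,-0.3,0,-0.1,-0.17,0,0,0,-0.2,-0.3,0,0,0,0,0,0,-0.6,0,0,0,0,0,0,-0.6,0,0,0,0,0,0,-0.6,0,0,0,0,0,0,-0.6,0,0,0,0,0,0,-0.6,0,0,0,0,0,0,-0.6,0,0,0,0,0,0,-0.4,0,0,0,0,0,0,0,0,0,0])

```text
clock: 2.65
tool_pos: [0.486, -0.1133, 0.0891]
orientation: [-3.141, -0.001, 1.008]
force: [-0.4, 0.0, 1.0]
width: 0.0854
```

Call:
move_arm(steps=[0,0.16,0.2,0,0,0,0,0,0,0,-0.3,0,0,0,0,0,0,-0.3,0,0,0,0,0,0,-0.3,0,0,0,0,0,0,-0.2,0,0,0,0,0,0,-0.05,0,0,0,0,0,0,0,0,0,0,0,0,0,0,0,0,0,0,0,0,0,0,0,0,0,0,0,0,0,0,0])

```text
clock: 3.48
tool_pos: [0.4917, -0.11, 0.0525]
orientation: [3.139, -0.001, 1.004]
force: [-0.1, -0.1, -0.1]
width: 0.0856
```

Call:
move_arm(steps=[0,-0.03,0.09,0,0,0,0,0,0,0,0,0,0,0,80,0,0,0,0,0,0,120,0,0,0,0,0,0,150,0,0,0,0,0,0,180,0,0,0,0,0,0,210,0,0,0,0,0,0,255,0,0,0,0,0,0,255,0,0,0,0,0,0,255,0,0,0,0,0,0])

```text
clock: 4.32
tool_pos: [0.4918, -0.1074, 0.0541]
orientation: [3.135, -0.002, 1.004]
force: [0.3, 1.1, 0.7]
width: 0.0251
```

Call:
move_arm(steps=[255,0,0,0.2,0,0,0,255,0,0,0.3,0,0,0,255,0,0,0.4,0,0,0,255,0,0,0.5,0,0,0,255,0,0,0.5,0,0,0,255,0,0,0.5,0,0,0,255,0,0,0.5,0,0,0,255,0,0,0.5,0,0,0,255,0,0,0.3,0,0,0,255,0,0,0,0,0,0])

```text
clock: 5.15
tool_pos: [0.4894, -0.1063, 0.1738]
orientation: [3.138, -0.001, 1.004]
force: [-0.3, -0.8, -1.0]
width: 0.0251
```

```bash
python3 look.py w2
```

```text
tcp [ 0.4894 -0.1063  0.1738] [ 3.1376e+00 -1.3000e-03  1.0039e+00] F [-0.35 -0.77 -0.95] w 0.0251 t 5.15
z 0.0449 px [147.  37.] 1423 rect [480.   57.9] [59.2 39. ] 10.5 col [182. 174. 163.]
z 0.047 px [433.  24.] 416 rect [700.7 -73.4] [13.3 42.6] 10.4 col [77. 72. 68.]
z 0.045 px [251. 175.] 1913 rect [ 487.9 -106.8] [55.8 55.4] 14.5 col [161. 156. 147.]
z 0.0849 px [114.  20.] 2103 rect [476.8  62.1] [30.1 38.2] 60.4 col [150. 146. 138.]
z 0.0869 px [478.  18.] 1598 rect [705.  -81.2] [19.2 48.7] 44.6 col [144. 139. 128.]
tray px [400. 212.] [ 613.8 -244. ] [62.7 67.5] 9.5
```

View pics/w2.png

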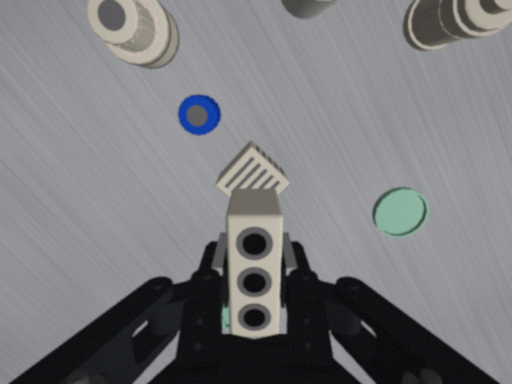

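Call:
move_arm(steps=[255,0.25,0.72,0,0,0,-0.24,255,0.25,0.72,0,0,0,-0.24,255,0.25,0.72,0,0,0,-0.24,255,0.25,0.72,0,0,0,-0.24,255,0.25,0.72,0,0,0,-0.24,255,0.25,0.72,0,0,0,-0.24,255,0.25,0.72,0,0,0,-0.24,255,0.25,0.72,0,0,0,-0.24,255,0.25,0.72,0,0,0,-0.24,255,0.25,0.72,0,0,0,-0.24])

```text
clock: 6.03
tool_pos: [0.5591, 0.1167, 0.1619]
orientation: [-3.13, 0.01, 0.776]
force: [0.3, 0.2, -0.7]
width: 0.0254
```

Call:
move_arm(steps=[255,0.25,0.65,0.05,0,0,-0.24,255,0.25,0.65,0.05,0,0,-0.24,255,0.25,0.65,0.05,0,0,-0.24,255,0.25,0.65,0.05,0,0,-0.24,255,0.25,0.6,0,0,0,-0.1,255,0.2,0.4,0,0,0,0,255,0.1,0.2,0,0,0,0,255,0,0,0,0,0,0,255,0,0,0,0,0,0,255,0,0,0,0,0,0])

```text
clock: 6.87
tool_pos: [0.6, 0.2393, 0.1532]
orientation: [-3.118, 0.029, 0.683]
force: [0.4, -1.3, -0.3]
width: 0.0252
```

```bash
python3 look.py w3
```

```text
tcp [0.6    0.2393 0.1532] [-3.118   0.0295  0.6832] F [ 0.4  -1.27 -0.33] w 0.0252 t 6.87
z 0.0473 px [420. 271.] 457 rect [634.8  40.5] [25.1 61. ] 82.0 col [97. 97. 94.]
z 0.0476 px [444. 300.] 516 rect [6.289e+02 4.000e-01] [17.5 51.3] 80.3 col [105. 105. 102.]
z 0.0798 px [454. 307.] 714 rect [632.6  21.4] [68.5 65.3] 86.4 col [142. 142. 138.]
tray px [143. 277.] [401.7 268.7] [49.7 90.5] 59.6
tray px [266. 160.] [612.8 239.4] [91.4 46.5] 37.9
```

View pics/w3.png

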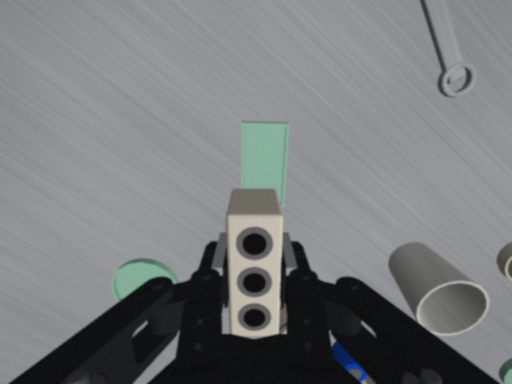

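```bash
cat > go.py <<'E'
# usage: go.py x y z yawdeg -> total shift/turn units left
import sys
from h import *
from scipy.spatial.transform import Rotation as R
x,y,z,yaw=map(float,sys.argv[1:5])
o=env.get_obs();Rm=R.from_euler('xyz',o["orientation"])
des=R.from_euler('xyz',[np.pi,0,np.radians(yaw)])
rv=np.degrees((des*Rm.inv()).as_rotvec())/5
print("now",o["tool_pos"].round(4),np.degrees(o["orientation"]).round(2),"t",round(float(o["clock"]),2))
print("shift units",((np.array([x,y,z])-o["tool_pos"])/0.03).round(2),"turn units",rv.round(2))
E
python3 go.py .612 .240 .05 37.9
```

```text
now [0.5999 0.2391 0.1532] [-178.65    1.7    39.13] t 6.92
shift units [ 0.4   0.03 -3.44] turn units [ 0.   -0.43 -0.24]
```

Call:
move_arm(steps=[255,0.2,0.01,0,0,-0.22,-0.12,255,0.2,0.01,-0.2,0,-0.22,-0.12,255,0,0,-0.4,0,0,0,255,0,0,-0.5,0,0,0,255,0,0,-0.5,0,0,0,255,0,0,-0.5,0,0,0,255,0,0,-0.5,0,0,0,255,0,0,-0.4,0,0,0,255,0,0,0,0,0,0,255,0,0,0,0,0,0])

```text
clock: 7.75
tool_pos: [0.6123, 0.2341, 0.0577]
orientation: [3.138, -0.004, 0.653]
force: [0.5, -0.3, -0.2]
width: 0.0254
```

```bash
python3 go.py .612 .240 .013 37.9
```

```text
now [0.6123 0.2341 0.0577] [179.78  -0.23  37.39] t 7.75
shift units [-0.01  0.2  -1.49] turn units [0.01 0.06 0.1 ]
```

Call:
move_arm(steps=[255,0,0.2,0,0,0.06,0.1,255,0,0,-0.3,0,0,0,255,0,0,-0.3,0,0,0,255,0,0,-0.3,0,0,0,255,0,0,-0.2,0,0,0,255,0,0,-0.1,0,0,0,255,0,0,-0.1,0,0,0,255,0,0,-0.05,0,0,0,255,0,0,0,0,0,0,255,0,0,0,0,0,0])

```text
clock: 8.58
tool_pos: [0.614, 0.2411, 0.0156]
orientation: [3.139, -0.004, 0.662]
force: [0.8, -0.1, -0.7]
width: 0.0253
```

```bash
python3 go.py .612 .240 .013 37.9
```

```text
now [0.614  0.2411 0.0156] [179.86  -0.2   37.95] t 8.58
shift units [-0.07 -0.04 -0.09] turn units [-0.    0.05 -0.01]
```

Call:
move_arm(steps=[255,-0.05,-0.03,-0.04,0,0.04,0,255,0,0,-0.04,0,0,0,255,0,0,-0.04,0,0,0,255,0,0,0,0,0,0,255,0,0,0,0,0,0,230,0,0,0,0,0,0,200,0,0,0,0,0,0,150,0,0,0,0,0,0,100,0,0,0,0,0,0,100,0,0,0,0,0,0])

```text
clock: 9.42
tool_pos: [0.6141, 0.2404, 0.014]
orientation: [3.14, -0.004, 0.662]
force: [-0.3, -0.4, -0.0]
width: 0.0518
```

Call:
move_arm(steps=[50,0,0,0.1,0,0,0,0,0,0,0.3,0,0,0,0,0,0,0.5,0,0,0,0,0,0,0.6,0,0,0,0,0,0,0.8,0,0,0,0,0,0,0.8,0,0,0,0,0,0,0.8,0,0,0,0,0,0,0.8,0,0,0,0,0,0,0.6,0,0,0,0,0,0,0.2,0,0,0])

```text
clock: 10.25
tool_pos: [0.6126, 0.2402, 0.196]
orientation: [3.138, -0.007, 0.662]
force: [0.1, -0.8, 0.5]
width: 0.0852
```

```bash
python3 look.py w4; python3 go.py .479 .066 .19 53
```

```text
tcp [0.6126 0.2402 0.196 ] [ 3.1381 -0.0075  0.6624] F [ 0.14 -0.77  0.53] w 0.0852 t 10.25
z 0.0442 px [254. 175.] 1411 rect [613.4 239.5] [69.9 25.6] 38.7 col [132. 129. 121.]
z 0.0472 px [493. 255.] 359 rect [713.9 -54.8] [47.3 19.9] 16.1 col [87. 81. 77.]
z 0.0474 px [392. 256.] 273 rect [640.2  43. ] [17.5 55. ] 69.2 col [92. 91. 89.]
z 0.0471 px [413. 282.] 367 rect [630.1   1.4] [19.  52.1] 84.0 col [98. 98. 95.]
z 0.0453 px [291. 321.] 687 rect [485.4  74.5] [41.  58.5] 33.9 col [159. 152. 142.]
z 0.0452 px [398. 376.] 353 rect [ 507.5 -111.7] [29.9 38. ] 31.1 col [144. 140. 130.]
z 0.0798 px [422. 275.] 318 rect [643.6  27.3] [41.4 67.1] 24.6 col [124. 124. 120.]
tray px [253. 166.] [612.3 239.5] [90.9 47.4] 37.8
now [0.6132 0.2404 0.1968] [179.75  -0.52  37.96] t 10.3
shift units [-4.47 -5.81 -0.23] turn units [-0.04  0.11  3.01]
```

View pics/w4.png

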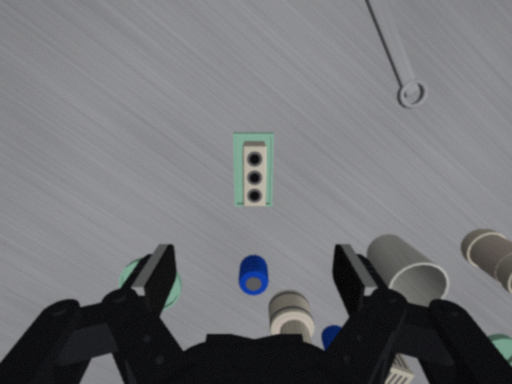

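Call:
move_arm(steps=[0,-0.5,-0.65,0,0,0,0,0,-0.5,-0.65,0,0,0,0,0,-0.5,-0.65,0,0,0,0,0,-0.5,-0.65,0,0,0,0,0,-0.5,-0.65,0,0,0,0,0,-0.5,-0.65,0,0,0,0,0,-0.5,-0.65,0,0,0,0,0,-0.4,-0.5,0,0,0,0,0,-0.2,-0.3,0,0,0,0,0,0,0,0,0,0,0])

```text
clock: 11.13
tool_pos: [0.4801, 0.0748, 0.1919]
orientation: [-3.141, -0.004, 0.665]
force: [-0.1, -0.1, -0.5]
width: 0.0854
```

```bash
python3 look.py w5; python3 go.py .479 .066 .09 38
```

```text
tcp [0.4801 0.0748 0.1919] [-3.1412 -0.0044  0.665 ] F [-0.09 -0.07 -0.51] w 0.0854 t 11.13
z 0.047 px [500.  84.] 473 rect [705.9 -59.6] [46.4 18.5] 50.8 col [75. 70. 66.]
z 0.0472 px [412.  92.] 570 rect [640.6  11.4] [56.8 33.4] 40.3 col [83. 83. 80.]
z 0.0451 px [254. 172.] 973 rect [481.6  72.9] [48.7 59.2] 48.6 col [176. 169. 158.]
z 0.0452 px [381. 255.] 1213 rect [ 491.8 -105.3] [47.9 57.1] 14.0 col [148. 143. 134.]
z 0.0798 px [411.  90.] 953 rect [632.7  21.2] [66.4 67.6] 64.7 col [148. 148. 145.]
z 0.085 px [258. 194.] 1178 rect [478.8  67.5] [37.3 37.1] 84.0 col [152. 148. 139.]
tray px [499. 237.] [ 602.2 -234.3] [68.6 41.9] 54.6
tray px [ 88. 137.] [390.2 249.9] [85.9 88.4] 28.7
tray px [207.  11.] [582.6 215.8] [18.5 47.5] 38.0
now [0.4805 0.0754 0.1919] [-179.97   -0.26   38.12] t 11.18
shift units [-0.05 -0.31 -3.4 ] turn units [-0.04  0.04 -0.02]
```

View pics/w5.png

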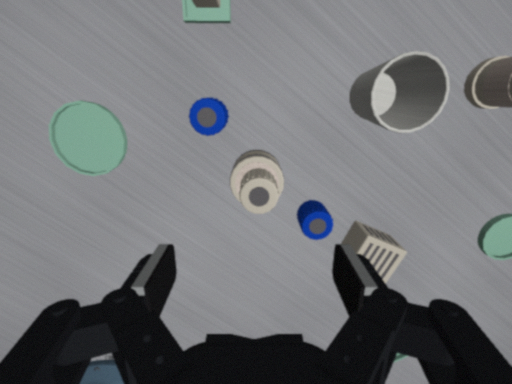

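Call:
move_arm(steps=[0,-0.03,-0.12,-0.2,0,0,0,0,-0.02,-0.1,-0.5,0,0,0,0,0,0,-0.6,0,0,0,0,0,0,-0.6,0,0,0,0,0,0,-0.6,0,0,0,0,0,0,-0.5,0,0,0,0,0,0,-0.3,0,0,0,0,0,0,-0.1,0,0,0,0,0,0,0,0,0,0,0,0,0,0,0,0,0])

```text
clock: 12.02
tool_pos: [0.4836, 0.0728, 0.0839]
orientation: [3.141, -0.008, 0.672]
force: [0.4, 0.8, 0.1]
width: 0.0853
```

```bash
python3 go.py .479 .0675 .053 38
```

```text
now [0.4836 0.0728 0.0839] [179.98  -0.46  38.53] t 12.02
shift units [-0.15 -0.18 -1.03] turn units [-0.05  0.07 -0.11]
```

Call:
move_arm(steps=[0,-0.15,-0.18,0,-0.05,0.07,-0.1,0,0,0,-0.2,0,0,0,0,0,0,-0.3,0,0,0,0,0,0,-0.3,0,0,0,0,0,0,-0.15,0,0,0,0,0,0,-0.05,0,0,0,0,0,0,0,0,0,0,0,0,0,0,0,0,0,0,0,0,0,0,0,0,0,0,0,0,0,0,0])

```text
clock: 12.85
tool_pos: [0.4811, 0.0667, 0.0537]
orientation: [3.137, -0.004, 0.663]
force: [0.4, -0.5, 0.1]
width: 0.0854
```

```bash
python3 go.py .479 .0675 .053 38
```

```text
now [0.4811 0.0667 0.0537] [179.76  -0.24  37.98] t 12.85
shift units [-0.07  0.03 -0.02] turn units [0.01 0.07 0.  ]
```

Call:
move_arm(steps=[0,-0.07,0.03,0,0,0,0,60,0,0,0,0,0,0,90,0,0,0,0,0,0,110,0,0,0,0,0,0,130,0,0,0,0,0,0,150,0,0,0,0,0,0,180,0,0,0,0,0,0,220,0,0,0,0,0,0,255,0,0,0,0,0,0,255,0,0,0,0,0,0])

```text
clock: 13.68
tool_pos: [0.4798, 0.0677, 0.055]
orientation: [3.136, -0.006, 0.663]
force: [-0.2, -0.3, 0.4]
width: 0.0366
```

```bash
python3 go.py .479 .0675 .053 38
```

```text
now [0.4798 0.0677 0.055 ] [179.66  -0.35  37.99] t 13.68
shift units [-0.03 -0.01 -0.07] turn units [0.01 0.1  0.  ]
```

Call:
move_arm(steps=[255,0,0,0.2,0,0,0,255,0,0,0.3,0,0,0,255,0,0,0.4,0,0,0,255,0,0,0.5,0,0,0,255,0,0,0.5,0,0,0,255,0,0,0.5,0,0,0,255,0,0,0.5,0,0,0,255,0,0,0.4,0,0,0,255,0,0,0.2,0,0,0,255,0,0,0,0,0,0])

```text
clock: 14.52
tool_pos: [0.4782, 0.0679, 0.1697]
orientation: [3.135, -0.006, 0.663]
force: [0.2, 0.5, -2.3]
width: 0.0363
```

```bash
python3 look.py w6;python3 go.py .614 -.2435 .165 20
```

```text
tcp [0.4782 0.0679 0.1697] [ 3.1352 -0.0065  0.6632] F [ 0.15  0.54 -2.28] w 0.0363 t 14.52
z 0.047 px [420.  84.] 718 rect [641.6  11.2] [57.  32.7] 42.2 col [88. 88. 85.]
z 0.0472 px [367.  89.] 211 rect [615.7  37.9] [53.6 15.6] 44.1 col [83. 83. 81.]
z 0.0452 px [251. 183.] 2549 rect [478.3  68.8] [58.8 58.3] 35.5 col [181. 172. 163.]
z 0.0451 px [379. 264.] 1915 rect [ 488.  -106.6] [55.8 57.8] 14.5 col [156. 151. 142.]
z 0.0797 px [420.  81.] 1160 rect [632.6  21.3] [67.  67.4] 55.6 col [158. 158. 154.]
tray px [503. 241.] [ 597.6 -229.3] [66.2 27.7] 54.5
tray px [ 69. 136.] [390.2 250. ] [85.8 88.4] 28.6
tray px [197.   4.] [577.5 211.9] [ 8.1 47.2] 38.0
now [0.4781 0.0679 0.1691] [179.66  -0.34  38.  ] t 14.57
shift units [  4.53 -10.38  -0.14] turn units [ 0.03  0.09 -3.6 ]
```

View pics/w6.png

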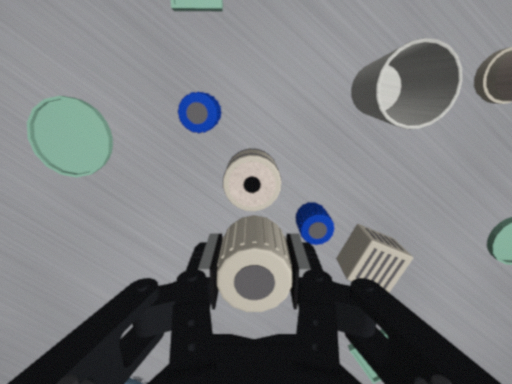

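Call:
move_arm(steps=[255,0.33,-0.74,0,0,0,-0.25,255,0.33,-0.74,0,0,0,-0.25,255,0.33,-0.74,0,0,0,-0.25,255,0.33,-0.74,0,0,0,-0.25,255,0.33,-0.74,0,0,0,-0.25,255,0.33,-0.74,0,0,0,-0.25,255,0.33,-0.74,0,0,0,-0.25,255,0.33,-0.74,0,0,0,-0.25,255,0.33,-0.74,0,0,0,-0.25,255,0.33,-0.74,0,0,0,-0.25])

```text
clock: 15.4
tool_pos: [0.5725, -0.1584, 0.1583]
orientation: [-3.132, 0.005, 0.442]
force: [-0.4, 0.2, -0.6]
width: 0.0364
```

```bash
python3 go.py .614 -.2435 .165 20
```

```text
now [ 0.5725 -0.1584  0.1583] [-179.45    0.3    25.31] t 15.4
shift units [ 1.38 -2.84  0.22] turn units [-0.08 -0.1  -1.06]
```

Call:
move_arm(steps=[255,0.33,-0.68,0.1,0,0,-0.25,255,0.33,-0.68,0.1,0,0,-0.25,255,0.3,-0.55,0,0,0,-0.25,255,0.25,-0.35,0,0,0,0,255,0.1,-0.15,0,0,0,0,255,0,0,0,0,0,0,255,0,0,0,0,0,0,255,0,0,0,0,0,0,255,0,0,0,0,0,0,255,0,0,0,0,0,0])

```text
clock: 16.23
tool_pos: [0.6084, -0.2346, 0.153]
orientation: [-3.118, 0.017, 0.368]
force: [-0.4, 0.7, -1.5]
width: 0.0366
```

```bash
python3 look.py w7; python3 go.py .614 -.2435 .06 20
```

```text
tcp [ 0.6084 -0.2346  0.153 ] [-3.1178  0.0166  0.3684] F [-0.43  0.66 -1.47] w 0.0366 t 16.23
z 0.0468 px [127.  13.] 281 rect [704.9 -85.5] [ 7.2 33.9] 47.3 col [105.  98.  93.]
z 0.0467 px [12. 61.] 652 rect [634.3  -1.8] [54.8 18.1] 3.0 col [127. 127. 124.]
z 0.045 px [102. 244.] 2541 rect [ 488.3 -107.1] [57.2 56.7] 14.0 col [154. 149. 140.]
z 0.0812 px [87.  6.] 614 rect [698.1 -77.4] [ 8.8 39.2] 20.5 col [136. 131. 121.]
tray px [225. 322.] [ 401.7 -268.1] [58.3 45.1] 71.1
tray px [269. 174.] [ 614.9 -245.8] [63.6 63.1] 57.8
now [ 0.6084 -0.2345  0.153 ] [-178.63    0.96   21.12] t 16.28
shift units [ 0.19 -0.3  -3.1 ] turn units [-0.19 -0.27 -0.22]
```

View pics/w7.png

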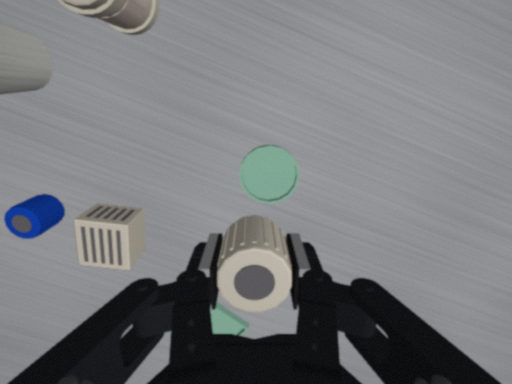

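Call:
move_arm(steps=[255,0.1,-0.17,0,-0.1,-0.14,-0.1,255,0.1,-0.17,-0.2,-0.09,-0.13,-0.1,255,0,0,-0.4,0,0,0,255,0,0,-0.5,0,0,0,255,0,0,-0.5,0,0,0,255,0,0,-0.5,0,0,0,255,0,0,-0.5,0,0,0,255,0,0,-0.3,0,0,0,255,0,0,0,0,0,0,255,0,0,0,0,0,0])

```text
clock: 17.12
tool_pos: [0.6136, -0.2447, 0.0576]
orientation: [3.139, -0.001, 0.349]
force: [0.2, -0.3, -0.2]
width: 0.0366
```

```bash
python3 go.py .6145 -.245 .014 20
```

```text
now [ 0.6136 -0.2447  0.0576] [ 1.7985e+02 -8.0000e-02  1.9990e+01] t 17.12
shift units [ 0.03 -0.01 -1.45] turn units [0.02 0.03 0.  ]
```

Call:
move_arm(steps=[255,0.03,0,-0.2,0,0.03,0,255,0,0,-0.3,0,0,0,255,0,0,-0.3,0,0,0,255,0,0,-0.2,0,0,0,255,0,0,-0.15,0,0,0,255,0,0,-0.1,0,0,0,255,0,0,-0.05,0,0,0,255,0,0,0,0,0,0,255,0,0,0,0,0,0,255,0,0,0,0,0,0])

```text
clock: 17.95
tool_pos: [0.6164, -0.2457, 0.0171]
orientation: [3.136, -0.002, 0.349]
force: [-0.4, 0.3, -0.8]
width: 0.0366
```

Call:
move_arm(steps=[255,-0.05,0.02,-0.04,0,0,0,255,0,0,-0.04,0,0,0,255,0,0,-0.04,0,0,0,255,0,0,-0.03,0,0,0,255,0,0,0,0,0,0,230,0,0,0,0,0,0,200,0,0,0,0,0,0,150,0,0,0,0,0,0,90,0,0,0,0,0,0,90,0,0,0,0,0,0])

```text
clock: 18.78
tool_pos: [0.6158, -0.2457, 0.0141]
orientation: [3.133, -0.004, 0.349]
force: [0.3, 1.0, -0.6]
width: 0.0549
```

Call:
move_arm(steps=[40,0,0,0.1,0,0,0,0,0,0,0.3,0,0,0,0,0,0,0.5,0,0,0,0,0,0,0.7,0,0,0,0,0,0,0.8,0,0,0,0,0,0,0.8,0,0,0,0,0,0,0.8,0,0,0,0,0,0,0.8,0,0,0,0,0,0,0.6,0,0,0,0,0,0,0.2,0,0,0])

```text
clock: 19.62
tool_pos: [0.6145, -0.2448, 0.1993]
orientation: [3.131, -0.006, 0.349]
force: [-0.1, -0.6, -0.1]
width: 0.0855
```

```bash
python3 look.py w8; python3 go.py .488 -.107 .19 104.5
```

```text
tcp [ 0.6145 -0.2448  0.1993] [ 3.1306 -0.0061  0.3491] F [-0.09 -0.62 -0.12] w 0.0855 t 19.62
z 0.047 px [133.  27.] 270 rect [714.  -86.1] [15.2 44.6] 73.4 col [115. 107. 101.]
z 0.0473 px [29. 74.] 467 rect [639.    2.1] [59.5 25. ] 17.8 col [120. 120. 116.]
z 0.044 px [253. 177.] 838 rect [ 614.7 -246.2] [36.7 36.1] 18.9 col [142. 139. 130.]
z 0.045 px [108. 234.] 2037 rect [ 488.5 -107. ] [57.1 56.4] 14.2 col [144. 139. 131.]
z 0.087 px [99. 19.] 1528 rect [707.2 -75.4] [26.4 52.6] 22.7 col [146. 141. 130.]
z 0.0795 px [ 6. 77.] 247 rect [634.9  -8. ] [47.3 10.9] 4.3 col [144. 144. 140.]
tray px [204. 311.] [ 385.6 -252.1] [79.2 83.7] 71.5
tray px [253. 168.] [ 615.4 -246. ] [62.3 62.2] 21.5
now [ 0.6151 -0.2451  0.2   ] [179.29  -0.42  20.01] t 19.67
shift units [-4.24  4.6  -0.33] turn units [-1.00e-02  1.80e-01  1.69e+01]
```

View pics/w8.png

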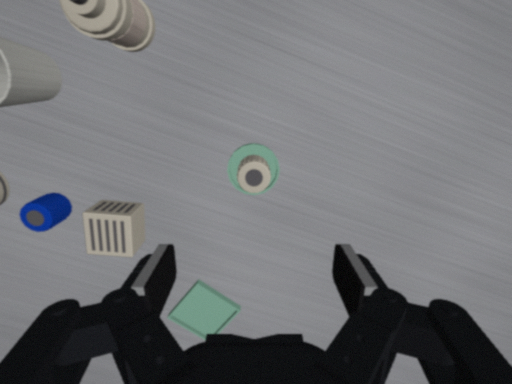

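Call:
move_arm(steps=[0,-0.25,0.27,0,0,0.1,0.95,0,-0.25,0.27,0,0,0,0.95,0,-0.25,0.27,0,0,0,0.95,0,-0.25,0.27,0,0,0,0.95,0,-0.25,0.27,0,0,0,0.95,0,-0.25,0.27,0,0,0,0.95,0,-0.25,0.27,0,0,0,0.95,0,-0.25,0.27,0,0,0,0.95,0,-0.25,0.27,0,0,0,0.95,0,-0.25,0.27,0,0,0,0.95])

```text
clock: 20.5
tool_pos: [0.5335, -0.1602, 0.1951]
orientation: [3.141, 0.0, 1.216]
force: [-0.5, -0.1, -0.0]
width: 0.0855
```

```bash
python3 go.py .488 -.107 .19 104.5
```

```text
now [ 0.5335 -0.1602  0.1951] [1.7994e+02 2.0000e-02 6.9660e+01] t 20.5
shift units [-1.52  1.77 -0.17] turn units [0.   0.01 6.97]
```

Call:
move_arm(steps=[0,-0.24,0.25,0,0,0,0.95,0,-0.24,0.25,0,0,0,0.95,0,-0.24,0.25,0,0,0,0.95,0,-0.24,0.25,0,0,0,0.95,0,-0.24,0.25,0,0,0,0.95,0,-0.1,0.2,0,0,0,0.95,0,0,0,0,0,0,0.6,0,0,0,0,0,0,0.1,0,0,0,0,0,0,0,0,0,0,0,0,0,0])

```text
clock: 21.33
tool_pos: [0.485, -0.11, 0.1865]
orientation: [-3.129, -0.008, 1.805]
force: [0.0, -0.3, 0.2]
width: 0.0853
```

```bash
python3 look.py w9;python3 go.py .488 -.107 .060 104.5
```

```text
tcp [ 0.485  -0.11    0.1865] [-3.1288 -0.0079  1.8046] F [ 0.03 -0.25  0.18] w 0.0853 t 21.33
z 0.0449 px [293.  10.] 1197 rect [482.5  48.5] [55.  19.6] 12.8 col [176. 168. 157.]
z 0.0474 px [409.  87.] 296 rect [611.7  14.8] [20.6 57.6] 15.2 col [80. 79. 77.]
z 0.0475 px [460.  83.] 718 rect [646.6  24.9] [29.4 57. ] 17.4 col [88. 88. 86.]
z 0.045 px [258. 176.] 2617 rect [ 487.8 -107.6] [55.7 56.2] 14.4 col [152. 148. 139.]
z 0.0472 px [460. 187.] 364 rect [703.7 -68.2] [47.4 20.1] 80.9 col [78. 73. 69.]
z 0.0442 px [328. 303.] 575 rect [ 612.7 -247.7] [34.  37.8] 40.5 col [148. 144. 136.]
z 0.0796 px [463.  81.] 1082 rect [632.3  20.4] [67.1 66.8] 41.3 col [145. 145. 141.]
z 0.0868 px [491. 204.] 1403 rect [709.2 -74.1] [34.1 53.4] 22.2 col [134. 130. 120.]
tray px [314. 279.] [ 597.9 -240.3] [65.2 34.7] 75.1
tray px [157. 247.] [ 383.1 -249.6] [82.4 77. ] 71.2
now [ 0.485  -0.11    0.1864] [-179.26   -0.45  103.39] t 21.38
shift units [ 0.1   0.1  -4.21] turn units [-0.05 -0.17  0.22]
```

View pics/w9.png

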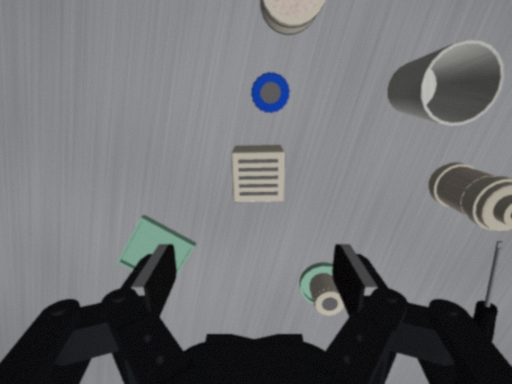

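Call:
move_arm(steps=[0,0.06,0.05,0,-0.05,-0.16,0.2,0,0.04,0.05,-0.3,0,0,0,0,0,0,-0.7,0,0,0,0,0,0,-0.7,0,0,0,0,0,0,-0.7,0,0,0,0,0,0,-0.7,0,0,0,0,0,0,-0.6,0,0,0,0,0,0,-0.4,0,0,0,0,0,0,0,0,0,0,0,0,0,0,0,0,0])

```text
clock: 22.22
tool_pos: [0.4883, -0.1064, 0.0553]
orientation: [3.138, 0.002, 1.82]
force: [0.1, -0.8, 0.2]
width: 0.0855
```

```bash
python3 go.py .488 -.107 .006 104.5
```

```text
now [ 0.4883 -0.1064  0.0553] [1.7980e+02 1.1000e-01 1.0426e+02] t 22.22
shift units [-0.01 -0.02 -1.64] turn units [0.01 0.04 0.05]
```

Call:
move_arm(steps=[0,0,0,-0.3,0,0.04,0.05,0,0,0,-0.4,0,0,0,0,0,0,-0.4,0,0,0,0,0,0,-0.2,0,0,0,0,0,0,-0.15,0,0,0,0,0,0,-0.1,0,0,0,0,0,0,0,0,0,0,0,0,0,0,0,0,0,0,0,0,0,0,0,0,0,0,0,0,0,0,0])

```text
clock: 23.05
tool_pos: [0.4933, -0.1084, 0.011]
orientation: [3.133, 0.009, 1.825]
force: [1.2, -0.0, 0.2]
width: 0.0857
```

```bash
python3 go.py .488 -.107 .006 104.5
```

```text
now [ 0.4933 -0.1084  0.011 ] [179.49   0.51 104.57] t 23.05
shift units [-0.18  0.05 -0.17] turn units [ 0.07  0.12 -0.01]
```

Call:
move_arm(steps=[0,-0.18,0.05,-0.1,0.06,0.1,0,0,0,0,-0.05,0,0,0,0,0,0,0,0,0,0,50,0,0,0,0,0,0,70,0,0,0,0,0,0,90,0,0,0,0,0,0,110,0,0,0,0,0,0,150,0,0,0,0,0,0,255,0,0,0,0,0,0,255,0,0,0,0,0,0])

```text
clock: 23.88
tool_pos: [0.4882, -0.1072, 0.0074]
orientation: [3.139, 0.002, 1.825]
force: [0.1, -0.2, 0.8]
width: 0.0554
```

```bash
python3 look.py w10; python3 go.py .488 -.107 .006 104.5
```

```text
tcp [ 0.4882 -0.1072  0.0074] [3.1388e+00 2.4000e-03 1.8251e+00] F [ 0.13 -0.18  0.84] w 0.0554 t 23.88
z 0.0451 px [253. 293.] 10047 rect [ 490.6 -110.6] [82.7 48.9] 15.7 col [153. 149. 141.]
tray px [ 24. 349.] [ 356.6 -222.9] [69.6 17.3] 59.2
now [ 0.4882 -0.1072  0.0074] [1.7984e+02 1.4000e-01 1.0457e+02] t 23.93
shift units [-0.01  0.01 -0.05] turn units [ 0.02  0.04 -0.01]
```

View pics/w10.png

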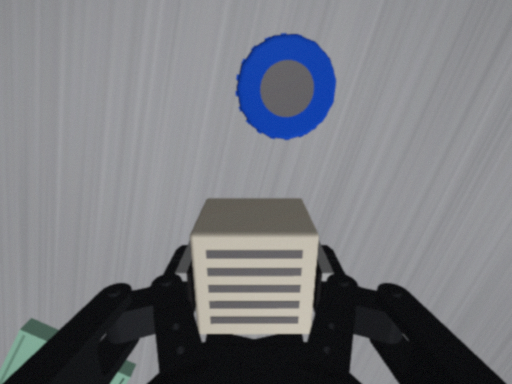

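Call:
move_arm(steps=[255,0,0,0.15,0,0,0,255,0,0,0.2,0,0,0,255,0,0,0.3,0,0,0,255,0,0,0.4,0,0,0,255,0,0,0.4,0,0,0,255,0,0,0.4,0,0,-0.3,255,0,0,0.4,0,0,-0.6,255,-0.2,-0.3,0.3,0,0,-0.6,255,-0.3,-0.4,0.2,0,0,-0.6,255,-0.3,-0.4,0,0,0,-0.6])

```text
clock: 24.77
tool_pos: [0.4627, -0.1385, 0.0979]
orientation: [3.138, 0.001, 1.584]
force: [-0.0, -0.4, -2.3]
width: 0.0554
```

```bash
python3 go.py .383 -.250 .1 71.2
```

```text
now [ 0.4627 -0.1385  0.0979] [1.7979e+02 3.0000e-02 9.0750e+01] t 24.77
shift units [-2.66 -3.72  0.07] turn units [ 0.01  0.04 -3.91]
```

Call:
move_arm(steps=[255,-0.38,-0.53,0,0,0,-0.6,255,-0.38,-0.53,0,0,0,-0.6,255,-0.38,-0.53,0,0,0,-0.6,255,-0.38,-0.53,0,0,0,-0.6,255,-0.38,-0.53,0,0,0,-0.6,255,-0.3,-0.4,0,0,0,-0.5,255,-0.15,-0.2,0,0,0,-0.1,255,0,0,0,0,0,0,255,0,0,0,0,0,0,255,0,0,0,0,0,0])

```text
clock: 25.6
tool_pos: [0.389, -0.2415, 0.106]
orientation: [3.129, 0.005, 1.253]
force: [0.3, -0.9, -1.9]
width: 0.0554
```

```bash
python3 look.py w11; python3 go.py .383 -.250 .05 71.2
```

```text
tcp [ 0.389  -0.2415  0.106 ] [3.1288 0.0052 1.2531] F [ 0.29 -0.95 -1.92] w 0.0554 t 25.6
tray px [248. 179.] [ 390.1 -229.6] [33.  77.2] 71.5
tray px [487. 118.] [ 597.8 -245.5] [65.  42.1] 88.9
now [ 0.3891 -0.2413  0.1059] [179.27   0.3   71.82] t 25.65
shift units [-0.2  -0.29 -1.86] turn units [ 0.1   0.12 -0.12]
```

View pics/w11.png

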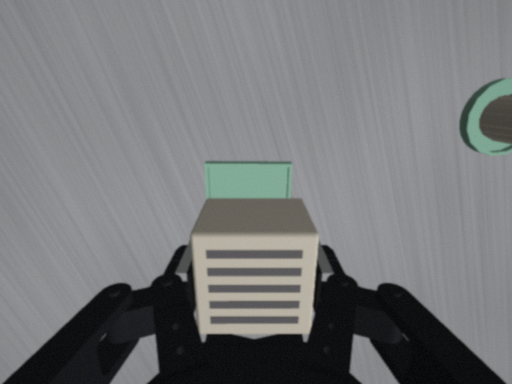

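Call:
move_arm(steps=[255,-0.1,-0.15,0,0.05,0.06,-0.12,255,-0.1,-0.15,-0.1,0.05,0.06,0,255,0,0,-0.3,0,0,0,255,0,0,-0.4,0,0,0,255,0,0,-0.4,0,0,0,255,0,0,-0.3,0,0,0,255,0,0,-0.2,0,0,0,255,0,0,0,0,0,0,255,0,0,0,0,0,0,255,0,0,0,0,0,0])

```text
clock: 26.48
tool_pos: [0.3832, -0.2488, 0.0493]
orientation: [-3.138, -0.002, 1.247]
force: [-0.4, -0.7, -2.0]
width: 0.0554
```

```bash
python3 go.py .383 -.2505 .0114 71.2
```

```text
now [ 0.3832 -0.2488  0.0493] [-1.7979e+02 -1.2000e-01  7.1460e+01] t 26.48
shift units [-0.01 -0.06 -1.26] turn units [-0.04 -0.03 -0.05]
```

Call:
move_arm(steps=[255,0,-0.06,-0.2,-0.03,-0.03,-0.05,255,0,0,-0.3,0,0,0,255,0,0,-0.25,0,0,0,255,0,0,-0.15,0,0,0,255,0,0,-0.1,0,0,0,255,0,0,-0.08,0,0,0,255,0,0,-0.03,0,0,0,255,0,0,0,0,0,0,255,0,0,0,0,0,0,255,0,0,0,0,0,0])

```text
clock: 27.32
tool_pos: [0.3842, -0.2518, 0.0138]
orientation: [3.139, 0.001, 1.242]
force: [-1.0, -0.4, -2.2]
width: 0.055
```

```bash
python3 go.py .383 -.2505 .0114 71.2
```

```text
now [ 0.3842 -0.2518  0.0138] [1.7983e+02 7.0000e-02 7.1190e+01] t 27.32
shift units [-0.04  0.04 -0.08] turn units [0.02 0.03 0.  ]
```

Call:
move_arm(steps=[255,-0.03,0.03,-0.03,0,0,0,255,0,0,-0.03,0,0,0,255,0,0,-0.03,0,0,0,255,0,0,-0.02,0,0,0,255,0,0,0,0,0,0,200,0,0,0,0,0,0,120,0,0,0,0,0,0,80,0,0,0,0,0,0,40,0,0,0,0,0,0,20,0,0,0,0,0,0])

```text
clock: 28.15
tool_pos: [0.3844, -0.2521, 0.012]
orientation: [3.135, 0.003, 1.243]
force: [0.6, -0.2, 0.5]
width: 0.0783
```

Call:
move_arm(steps=[0,0,0,0.1,0,0,0,0,0,0,0.3,0,0,0,0,0,0,0.5,0,0,0,0,0,0,0.7,0,0,0,0,0,0,0.8,0,0,0,0,0,0,0.8,0,0,0,0,0,0,0.8,0,0,0,0,0,0,0.8,0,0,0,0,0,0,0.5,0,0,0,0,0,0,0.1,0,0,0])

```text
clock: 28.98
tool_pos: [0.383, -0.2505, 0.1867]
orientation: [3.134, 0.004, 1.243]
force: [-0.2, 0.3, 0.2]
width: 0.0853
```

```bash
python3 look.py w12; python3 go.py .4783 .069 .19 71.2
```

```text
tcp [ 0.383  -0.2505  0.1867] [3.134  0.0038 1.2426] F [-0.16  0.32  0.19] w 0.0853 t 28.98
z 0.0439 px [470. 101.] 1203 rect [ 613.6 -246.7] [36.9 37. ] 19.7 col [138. 133. 125.]
z 0.049 px [254. 177.] 2719 rect [ 385.  -251.2] [55.9 56.1] 71.2 col [149. 145. 136.]
tray px [252. 162.] [ 382.6 -251.6] [77.5 77.1] 71.3
tray px [442.  99.] [ 608.  -243.8] [63.3 57.7] 68.4
now [ 0.3831 -0.2506  0.1864] [179.56   0.22  71.19] t 29.03
shift units [ 3.17 10.65  0.12] turn units [0.07 0.07 0.  ]
```

View pics/w12.png

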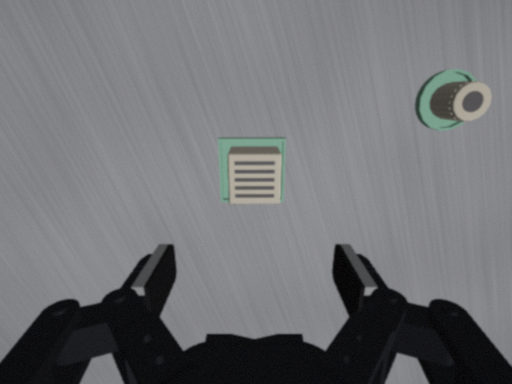

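Cassette is flat in its tray (top z = 49 mm, offset about 2 mm). Next is the cartridge.

Call:
move_arm(steps=[0,0.22,0.74,0,0.07,0.07,0,0,0.22,0.74,0,0,0,0,0,0.22,0.74,0,0,0,0,0,0.22,0.74,0,0,0,0,0,0.22,0.74,0,0,0,0,0,0.22,0.74,0,0,0,0,0,0.22,0.74,0,0,0,0,0,0.22,0.74,0,0,0,0,0,0.22,0.74,0,0,0,0,0,0.22,0.74,0,0,0,0])

```text
clock: 29.87
tool_pos: [0.4444, -0.0197, 0.1775]
orientation: [-3.128, -0.001, 1.233]
force: [0.3, 0.1, -0.1]
width: 0.0855
```

```bash
python3 go.py .4783 .069 .19 71.2
```

```text
now [ 0.4444 -0.0197  0.1775] [-1.7922e+02 -3.0000e-02  7.0630e+01] t 29.87
shift units [1.13 2.96 0.42] turn units [-0.06 -0.15  0.11]
```

Call:
move_arm(steps=[0,0.22,0.7,0.1,0,-0.1,0.1,0,0.22,0.65,0.1,0,0,0,0,0.22,0.5,0.1,0,0,0,0,0.2,0.35,0,0,0,0,0,0.1,0.15,0,0,0,0,0,0,0,0,0,0,0,0,0,0,0,0,0,0,0,0,0,0,0,0,0,0,0,0,0,0,0,0,0,0,0,0,0,0,0])

```text
clock: 30.7
tool_pos: [0.4675, 0.0577, 0.1766]
orientation: [-3.118, -0.001, 1.246]
force: [-0.2, 0.0, 0.3]
width: 0.085
```

```bash
python3 look.py w13; python3 go.py .4783 .069 .006 71.2
```

```text
tcp [0.4675 0.0577 0.1766] [-3.1182e+00 -5.0000e-04  1.2463e+00] F [-0.21  0.    0.32] w 0.085 t 30.7
z 0.0473 px [401. 156.] 277 rect [614.6  33.7] [57.4 19.3] 54.2 col [77. 77. 75.]
z 0.0453 px [262. 167.] 2576 rect [478.   68.9] [58.6 58.6] 15.7 col [169. 160. 152.]
z 0.0474 px [443. 173.] 598 rect [643.7  10.6] [57.  28.1] 48.6 col [82. 82. 79.]
z 0.0467 px [500. 217.] 351 rect [700.9 -63.7] [42.7 14.1] 70.0 col [75. 70. 66.]
z 0.0797 px [447. 172.] 904 rect [632.4  20.8] [66.7 67.5] 55.2 col [145. 145. 141.]
tray px [121.  25.] [385.5 236.8] [56.7 88. ] 71.0
now [0.4675 0.0577 0.1766] [-1.7866e+02 -3.0000e-02  7.1400e+01] t 30.75
shift units [ 0.36  0.38 -5.69] turn units [-0.09 -0.25 -0.04]
```

View pics/w13.png

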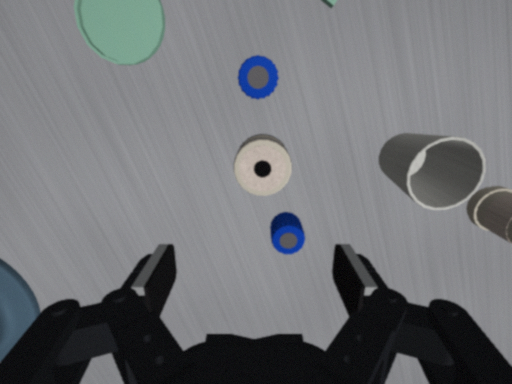

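Call:
move_arm(steps=[0,0.2,0.2,0,-0.05,-0.12,0,0,0.16,0.18,0,-0.04,-0.12,0,0,0,0,-0.5,0,0,0,0,0,0,-0.7,0,0,0,0,0,0,-0.7,0,0,0,0,0,0,-0.7,0,0,0,0,0,0,-0.6,0,0,0,0,0,0,-0.4,0,0,0,0,0,0,-0.1,0,0,0,0,0,0,0,0,0,0])

```text
clock: 31.58
tool_pos: [0.4842, 0.0723, 0.0646]
orientation: [3.127, -0.003, 1.246]
force: [0.7, 0.6, 0.8]
width: 0.0852
```

```bash
python3 go.py .4783 .069 .006 71.2
```

```text
now [0.4842 0.0723 0.0646] [ 1.7916e+02 -1.7000e-01  7.1370e+01] t 31.58
shift units [-0.2  -0.11 -1.95] turn units [ 0.02  0.17 -0.03]
```

Call:
move_arm(steps=[0,-0.2,-0.11,0,0.02,0.16,0,0,0,0,-0.2,0,0,0,0,0,0,-0.4,0,0,0,0,0,0,-0.4,0,0,0,0,0,0,-0.3,0,0,0,0,0,0,-0.2,0,0,0,0,0,0,-0.1,0,0,0,0,0,0,-0.05,0,0,0,0,0,0,0,0,0,0,0,0,0,0,0,0,0])

```text
clock: 32.42
tool_pos: [0.4815, 0.0687, 0.0147]
orientation: [3.133, -0.002, 1.246]
force: [0.2, 0.2, 0.0]
width: 0.0852
```

```bash
python3 go.py .4783 .069 .006 71.2
```

```text
now [0.4815 0.0687 0.0147] [ 1.795e+02 -1.200e-01  7.138e+01] t 32.42
shift units [-0.11  0.01 -0.29] turn units [ 0.01  0.1  -0.04]
```

Call:
move_arm(steps=[0,-0.1,0.01,-0.15,0,0.09,0,0,0,0,-0.1,0,0,0,0,0,0,-0.03,0,0,0,40,0,0,0,0,0,0,60,0,0,0,0,0,0,80,0,0,0,0,0,0,100,0,0,0,0,0,0,150,0,0,0,0,0,0,255,0,0,0,0,0,0,255,0,0,0,0,0,0])

```text
clock: 33.25
tool_pos: [0.4795, 0.069, 0.0071]
orientation: [3.138, -0.0, 1.246]
force: [-0.1, 0.9, 0.6]
width: 0.0585
```

```bash
python3 go.py .389 .2505 .1 71.2
```

```text
now [0.4795 0.069  0.0071] [179.8   -0.    71.39] t 33.25
shift units [-3.02  6.05  3.1 ] turn units [ 0.01  0.04 -0.04]
```

Call:
move_arm(steps=[255,0,0,0.15,0,0,0,255,0,0,0.2,0,0,0,255,0,0,0.3,0,0,0,255,0,0,0.4,0,0,0,255,0,0,0.5,0,0,0,255,0,0,0.5,0,0,0,255,0,0,0.4,0,0,0,255,-0.2,0.3,0.3,0,0,0,255,-0.3,0.5,0.1,0,0,0,255,-0.35,0.7,0,0,0,0])

```text
clock: 34.08
tool_pos: [0.4541, 0.1127, 0.1021]
orientation: [3.135, -0.001, 1.241]
force: [-0.2, 0.7, -1.5]
width: 0.0592
```

```bash
python3 go.py .389 .2505 .1 71.2
```

```text
now [0.4541 0.1127 0.1021] [ 1.7961e+02 -3.0000e-02  7.1080e+01] t 34.08
shift units [-2.17  4.59 -0.07] turn units [0.02 0.08 0.02]
```

Call:
move_arm(steps=[255,-0.34,0.72,0,0,0,0,255,-0.34,0.72,0,0,0,0,255,-0.34,0.72,0,0,0,0,255,-0.34,0.72,0,0,0,0,255,-0.34,0.7,0,0,0,0,255,-0.2,0.4,0,0,0,0,255,-0.1,0.15,0,0,0,0,255,0,0,0,0,0,0,255,0,0,0,0,0,0,255,0,0,0,0,0,0])

```text
clock: 34.92
tool_pos: [0.3905, 0.2438, 0.1105]
orientation: [3.126, -0.006, 1.243]
force: [0.4, 0.7, -1.8]
width: 0.0586
```

```bash
python3 look.py w14; python3 go.py .389 .2505 .05 71.2
```

```text
tcp [0.3905 0.2438 0.1105] [ 3.1256 -0.006   1.2432] F [ 0.42  0.73 -1.84] w 0.0586 t 34.92
z 0.0438 px [502. 145.] 701 rect [595.7 226.3] [27.4 25.8] 39.0 col [127. 123. 115.]
tray px [246. 176.] [390.6 260.3] [69. 86.] 77.8
tray px [474. 118.] [607.6 239.7] [89.2 52.9] 38.2
now [0.3907 0.2437 0.1105] [179.08  -0.34  71.21] t 34.97
shift units [-0.06  0.23 -2.02] turn units [-0.01  0.2  -0.  ]
```

View pics/w14.png

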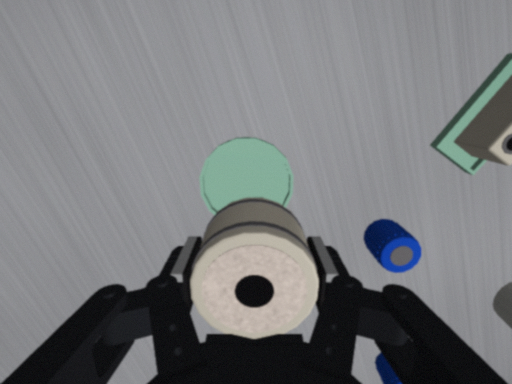

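Call:
move_arm(steps=[255,-0.03,0.13,0,0,0.1,0,255,-0.03,0.13,-0.1,0,0.09,0,255,0,0,-0.3,0,0,0,255,0,0,-0.4,0,0,0,255,0,0,-0.4,0,0,0,255,0,0,-0.4,0,0,0,255,0,0,-0.2,0,0,0,255,0,0,0,0,0,0,255,0,0,0,0,0,0,255,0,0,0,0,0,0])

```text
clock: 35.8
tool_pos: [0.3902, 0.2496, 0.051]
orientation: [-3.139, 0.002, 1.237]
force: [-0.0, -0.3, -1.9]
width: 0.0587
```

```bash
python3 go.py .389 .2515 .0111 71.2
```

```text
now [0.3902 0.2496 0.051 ] [-1.7983e+02  9.0000e-02  7.0870e+01] t 35.8
shift units [-0.04  0.06 -1.33] turn units [ 0.01 -0.04  0.07]
```

Call:
move_arm(steps=[255,-0.04,0.06,-0.2,0,-0.03,0,255,0,0,-0.3,0,0,0,255,0,0,-0.3,0,0,0,255,0,0,-0.17,0,0,0,255,0,0,-0.1,0,0,0,255,0,0,-0.08,0,0,0,255,0,0,-0.03,0,0,0,255,0,0,0,0,0,0,255,0,0,0,0,0,0,255,0,0,0,0,0,0])

```text
clock: 36.63
tool_pos: [0.3903, 0.2521, 0.0135]
orientation: [3.139, -0.002, 1.237]
force: [0.2, 1.3, -1.1]
width: 0.0585
```

```bash
python3 go.py .389 .2515 .0111 71.2
```

```text
now [0.3903 0.2521 0.0135] [ 1.7985e+02 -9.0000e-02  7.0880e+01] t 36.63
shift units [-0.04 -0.02 -0.08] turn units [-0.01  0.04  0.06]
```

Call:
move_arm(steps=[255,-0.03,-0.02,-0.03,0,0,0,255,0,0,-0.03,0,0,0,255,0,0,-0.03,0,0,0,255,0,0,-0.02,0,0,0,255,0,0,0,0,0,0,200,0,0,0,0,0,0,120,0,0,0,0,0,0,80,0,0,0,0,0,0,40,0,0,0,0,0,0,10,0,0,0,0,0,0])

```text
clock: 37.47
tool_pos: [0.3908, 0.252, 0.0114]
orientation: [3.136, -0.004, 1.237]
force: [-0.1, -0.4, 0.0]
width: 0.0809
```

Call:
move_arm(steps=[0,0,0,0.1,0,0,0,0,0,0,0.3,0,0,0,0,0,0,0.5,0,0,0,0,0,0,0.7,0,0,0,0,0,0,0.8,0,0,0,0,0,0,0.8,0,0,0,0,0,0,0.8,0,0,0,0,0,0,0.8,0,0,0,0,0,0,0.5,0,0,0,0,0,0,0.1,0,0,0])

```text
clock: 38.3
tool_pos: [0.3893, 0.2515, 0.1867]
orientation: [3.134, -0.005, 1.237]
force: [0.5, -0.3, -0.3]
width: 0.0854
```

```bash
python3 look.py w15; python3 - <<'E'
from h import *
for n in ["scene","top"]:
    p,d=env.snapshot(n); cv2.imwrite(f"pics/{n}1.png",p[:,:,::-1])
    P=cloud(env.camera_model(n),d);H=P[:,:,2];ok=(d>0)&(P[:,:,0]>.3)
    for lo,hi in [(.036,.054),(.07,.09)]:
        mk=((H>lo)&(H<hi)&ok).astype(np.uint8);k,lab,st,ce=cv2.connectedComponentsWithStats(mk)
        for i in range(1,k):
            if st[i,4]<60: continue
            q=P[lab==i];r=cv2.minAreaRect((q[:,:2]*1000).astype(np.float32))
            print(n,"z",np.median(q[:,2]).round(4),"px",ce[i].round(),np.round(r[0],1),np.round(r[1],1),round(r[2],1))
E
```

```text
tcp [0.3893 0.2515 0.1867] [ 3.134  -0.0054  1.2372] F [ 0.51 -0.28 -0.27] w 0.0854 t 38.3
z 0.044 px [464. 118.] 1864 rect [613.2 238.7] [70.2 27.7] 37.3 col [118. 114. 107.]
z 0.0492 px [253. 178.] 2433 rect [391.6 251.4] [59.3 59.2] 72.3 col [164. 156. 147.]
z 0.0471 px [485. 277.] 427 rect [619.  37.] [58.4 23.4] 39.0 col [77. 77. 74.]
z 0.0796 px [500. 307.] 200 rect [608.5  22.2] [62.7 21.6] 87.6 col [119. 119. 116.]
tray px [250. 163.] [389.3 257.9] [74.3 85.4] 84.9
tray px [430. 115.] [610.2 240.1] [92.5 51.3] 37.8
scene z 0.0486 px [220. 105.] [ 385.1 -249.5] [61.1 58.2] 70.5
scene z 0.0439 px [171. 161.] [ 615.2 -243.2] [36.9 37.6] 4.7
scene z 0.0399 px [275. 163.] [480.  -19.5] [36.2 37.4] 4.3
scene z 0.0493 px [390. 183.] [392.3 252.2] [59.1 60.3] 68.4
scene z 0.0403 px [334. 198.] [500.5 154.4] [36.7 37.8] 58.6
scene z 0.0446 px [258. 204.] [617.3  14.1] [25.3 55.7] 28.7
scene z 0.0459 px [258. 222.] [650.5  36. ] [18.3 53.4] 36.0
scene z 0.0442 px [206. 229.] [728.9 -57. ] [21.9 47.5] 46.7
scene z 0.0442 px [347. 251.] [613.8 240.6] [70.9 26.8] 37.7
scene z 0.078 px [258. 204.] [632.6  22.7] [68.3 63.6] 31.8
scene z 0.0856 px [204. 217.] [721.3 -65.7] [46.5 52. ] 37.4
top z 0.0456 px [250. 149.] [646.1  17.1] [55.5 26.7] 79.1
top z 0.0436 px [160. 164.] [610.6 237.6] [70.7 25.7] 37.8
top z 0.0434 px [357. 166.] [ 611.3 -246.5] [37.2 35.6] 87.4
top z 0.0404 px [194. 210.] [497.9 151.9] [35.8 35.7] 45.8
top z 0.0397 px [265. 220.] [477.1 -22. ] [35.9 35.8] 29.6
top z 0.0488 px [154. 255.] [388.6 240.4] [58.8 40.3] 0.8
top z 0.0484 px [361. 260.] [ 383.2 -251.8] [56.4 56.1] 71.2
top z 0.0859 px [286. 121.] [715.7 -70.6] [52.2 52.9] 74.5
top z 0.078 px [248. 152.] [630.5  20.8] [66.8 64.7] 0.6
```

View pics/w15.png

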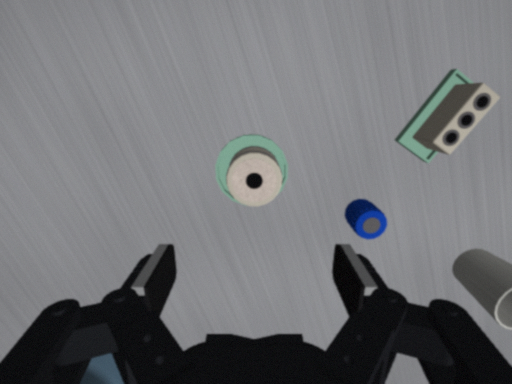

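View pics/scene1.png

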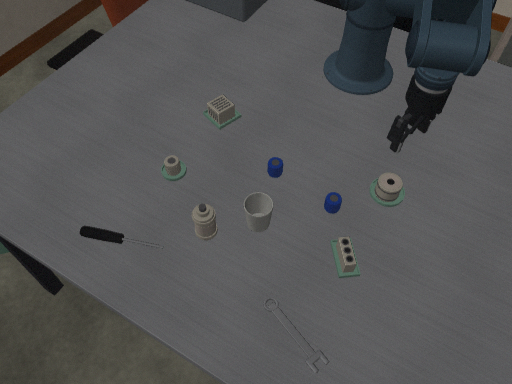

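All four parts stand flat in their trays: tops are at 49 mm for the tall pair and 44 mm for the short pair, and each is within about 3 mm of its tray centre. The cup, spare filter and blue caps haven't moved beyond measurement noise, so I'm handing in.

```bash
python3 -c "
from station import env
print(env.hand_in())"
```

```text
the job is handed in; nothing more can be done
None
```

I took both piles apart and set all four parts in their matching trays. The order was valve block, cap, cassette, cartridge, and I handed in at about 38 s, inside the 107 s limit.

**Last checks:**
- **Flat and upright:** the last views put the cartridge and cassette tops at about 49 mm and the cap and valve block tops at about 44 mm. That matches standing flat on the 4 mm tray floors.
- **Position:** by the measurements I trust, each part is within about 3 mm of its tray centre, against 8–10 mm of clearance. The valve block and cassette are within about 1° of their trays.
- **Bystanders:** the cup, spare filter and both blue caps read within about 2 mm of where they started, which is measurement noise.

**What disagreed:**
- **Camera offset:** the top and scene cameras differ by about 3–4 mm, so I relied mainly on the wrist camera.
- **Cartridge, top view:** in the last top view part of the cartridge was missing (58.8 × 40.3 mm visible), most likely hidden by the arm. That view's centre for it is off; the wrist and scene views agree with each other.
- **Large round tray, last wrist view:** the cartridge hid part of the tray, so I used earlier views for its centre.

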